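# Index a well plate under the nozzle head against the flip stop

### The job

Flip the hinged stop flag fully down across the plate track, then slide the white well plate along the track, flat on the deck, past the sprung side jaw and under the nozzle head, up against the stop. Feel it home: push until the stop's sprung rubber tip is pressed right in, hold that firm but gentle push for a moment without forcing it further, and leave the plate bearing on the stop and snug along the fence. Leave the other things on the bench where they are.

Things in the scene. Friction and masses are not known exactly. Their poses are not given: they have to be found in the camera images.
- track: Fixed plate track: grey deck, top 12 mm above the bench, y from -145 to +200 mm. Origin on the bench, below the seated plate's centre line; plates travel along its -y. Fence on the +x side: inner face x = +43 mm, 10 mm thick, 15 mm above the deck, full length. Near guide: inner face x = -46 mm, 9 mm above the deck, y +5 to +195 mm
- jaw (a point): Middle of the white sprung side jaw on the track's -x side, 52 mm long (y), 9 mm high, slanted lead-in at its +y end. It stands 3 mm into the plate's width, gives way as the plate slides in and presses it on the fence with 2 to 3 N: the plate then drags by a few newtons, with a bump as its front meets the jaw
- nozzle_head (a point): Centre of the underside of the white nozzle head that reaches over the track from a post behind the fence; 18 mm wide along the track's y, from 38 to 54 mm above the deck (post 58 mm, inlet stub on top 74 mm); its nozzles end 28 mm above the deck. The plate passes below it
- flag (a joint): Hinge of the stop flag, rad: 0 = folded up, leaning back 20 degrees behind upright, away from the track; 1.92 = fully down, level across the track, on its end stop. The axis lies along the track's y. Stiff (about 0.09 N m): the flag stays wherever it is left. Only fully down does the stop stand at the plate's height
- flag_hinge (a point): Middle of the flag's hinge axis, 26 mm above the deck, 31 mm behind the fence's inner face; axes as the track's. Its bracket is clamped at another place along the fence each time; the black bracket is 30 mm long (y), reaches 34 mm above the deck and 16 mm behind the axis, its low clamp screw 29 mm
- flag_knob (a point): Centre of the black finger knob (18 mm across, 16 mm high) near the end of the flag, a steel bar 14 mm wide (along the hinge), 9 mm thick, 98 mm long from the axis. The knob is 96 mm along it, 15 mm off the bar's middle, on top when the flag is down (then 41 mm above the deck); with the flag folded up it is on the side away from the track
- stop_block (a point): Middle of the block's face on the flag, looking to the track's +y; 74 mm from the hinge. A set screw, locked at another length each time (not measured), puts a rubber tip, 9 mm across, 6 to 25 mm in front of it. The tip is sprung: fully in after 2 mm at 4.4 N, then solid; over 12 N harms it. The point keeps its y as the flag turns; flag down: 8.5 mm above the deck, mid track
- plate_rear (a point): Middle of the rear end face of the white 96-well plate (86 mm wide in x, 128 mm long in y, 14 mm high, about 0.1 kg), 7 mm above its underside: the face to push. The plate lies loose on the deck between fence and guide, up to 3 mm off the fence, slightly askew. Axes as the track's: +y points away from the stop
- plate_front (a point): Middle of the same plate's front end face, 7 mm above its underside, 128 mm from plate_rear: the face that meets the stop's rubber tip
- plate_done_mid (a point): Centre of another white well plate, 86 x 128 x 14 mm, on the bench beside the track: leave alone
- cup_mid (a point): Centre of a small white cup, 31 mm across, 32 mm high, on the bench: leave alone
- forceps_mid (a point): Centre of steel forceps, 132 mm long, lying on the bench: leave alone

How it is judged:
By the outcome, as a careful person would: the job done as asked, in the order asked, and still so for the second after the job is handed in, with the robot touching nothing.
It also fails if it takes over 61 s, if anything falls off the work surface, if the arm or the gripper's body presses on something with over 40 N, if the wrist force passes 120 N, or if a joint passes its speed limit or range.

### The arm

A 7-joint arm with a two-finger parallel gripper is mounted at the origin on a cart in front of the work surface, level with it; the furniture and walls round the work are solid. World frame = base frame: x ahead of the robot, y to its left, z up, the work surface at z = 0. Lengths are in m, angles in degrees, forces in N, time in s.
With the tool pointing down it reaches from about 0.425 to 1.025 m from the base axis. Payload 9.4 kg.
Tool frame: the origin (TCP) lies at the very end of the fingers, on their centre line; the grasp point (between the pads) lies bot.tcp_to_grasp behind it (bot.tcp_to_grasp is the distance from the TCP to the grasp point, in m); z points along the fingers, y is the direction in which the jaws open and shut (so a half turn about z gives the same grasp; the last joint's range is limited). The gripper opens to 85 mm and grips with 20 to 120 N. Pads are 22 mm wide; open, the fingers measure 114 mm over their backs; the gripper's body (76 mm by 85 mm) begins 54 mm behind the grasp point. The pads swing forward as they close: fully open they stand 13 mm farther back than shut.
Start: joints at [-72.462, 34.337, -0.143, 91.639, 0.103, 54.024, -4.572], TCP at [0.271, 0.673, 0.231] pointing down, gripper open.
Joint ranges: [-147.43, 147.43], [-19.82, 112.94], [-74.19, 73.91], [6.32, 146.72], [-59.91, 239.91], [6.04, 106.73], [-150.56, 150.56]. Speed limits (degrees/s): [127.2, 127.2, 172.46, 172.46, 180, 180, 180].

### API

Orientations are given as a 3x3 rotation matrix whose columns are the frame's x, y, z axes.
In Python, from rig import bot, optics gives the robot as it stands. The module is installed in compiled form; this text tells all that it offers. Calls block until the motion is done:
- bot.movep(position, orientation): joint-space move of the TCP to a pose.
- bot.move_linear(position, rotation=None, vel=0.15, until_force=None): straight line of the TCP; rotation=None keeps the orientation; vel is the mean speed in m/s. With until_force (N) it stops when the force on the tool has changed by that much, and returns True; else False.
- bot.movej(angles): joint-space move.
- bot.command_gripper(opening, squeeze=None): finger opening in m; squeeze is the grip in N (None keeps the last); returns when the fingers have stopped.
- bot.dwell(seconds).
- bot.solve_ik(position, orientation): joint angles nearest the present ones, or None.
- bot.get_state(): the state.
- optics.grab_frame(name): name is "scene" or "top" or "wrist"; returns a dict with "img" (400x640x3 uint8, blue, green, red), "K" (3x3 intrinsics, pixels), "k1" (the pictures are not rectified: a ray, as slopes to the right and down, at radius r is drawn at 1 + k1 r^2 times it, then the intrinsics apply), "rvec" (rotation vector, rad) and "tvec" (3), from world to camera coordinates, as OpenCV has them; the wrist camera has in their place "hand_eye" (4x4, takes a point from camera to tool coordinates, whose origin is the TCP and whose axes are the flange's). Camera axes: x right, y down, z forward; pixel columns grow to the right and rows downward; lengths in m; the calibration is good to about 2 mm. A picture is of the moment at which its call begins: read the wrist's pose just before it. There is no depth.
A pose or a line that the arm cannot do raises bot.IKError and nothing moves.
- bot.job_done(): hands the job in, once; it reports no verdict.
The state is a dict: "clock": time; "q": joint angles; "joint_velocities": joint speeds; "effort": joint torques, N m; "eef_pos": TCP position; "tcp_rot": TCP orientation; "force": force on the tool from outside, world axes, zero at the start; "wrist_torque": the same for the moment, N m; "grip_width": finger opening in m.
Only numpy, scipy, OpenCV 4.12 (cv2) and the standard library are available. Lean on these libraries where they do the work, as an engineer would, in place of code of your own. Each camera call takes 0.05 s, during which the arm holds its last target.

## Working session

There is one attempt and no reset: what is moved stays moved. The work goes in short steps, each a Python script; the robot and the scene stay as the last script left them, time stands still between calls to the robot, and variables do not carry over. Pictures are saved under pics/ and viewed, and the job is handed in when it is done.

```bash
mkdir -p pics; ls; python3 - <<'E'
from rig import bot, optics
import cv2,numpy as np
s=bot.get_state();print(s['clock'],s['eef_pos'],s['tcp_rot'],s['force'],s['grip_width'],bot.tcp_to_grasp)
for n in ['scene','top','wrist']:
    f=optics.grab_frame(n);cv2.imwrite(f'pics/{n}0.png',f['img'])
    print(n,f['K'].tolist(),f['k1'],f.get('rvec'),f.get('tvec'),f.get('hand_eye'))
    import pickle;pickle.dump(f,open(f'pics/{n}0.pkl','wb'))
E
```

```text
pics
0.0 [0.2706437  0.67209547 0.2304213 ] [[-9.27640810e-01  3.73473339e-01 -4.37920313e-04]
 [ 3.73473571e-01  9.27639677e-01 -1.45647109e-03]
 [-1.37720863e-04 -1.51463368e-03 -9.99998843e-01]] [ 0.38948904 -0.47349725  0.10754625] 0.08560902645676838 0.0187
scene [[403.1709645080346, 0.0, 321.7523387932457], [0.0, 403.1709645080346, 196.80935258714322], [0.0, 0.0, 1.0]] -0.024626833053844666 [ 2.12836023 -0.74432346  0.37147232] [-0.56450942  0.25845821  0.69059754] None
top [[362.27787700657, 0.0, 326.62605818652514], [0.0, 362.27787700657, 192.1632757903716], [0.0, 0.0, 1.0]] -0.05030385924256562 [ 2.11361541 -2.14992711  0.21868771] [-0.09773358  0.6549383   0.83144382] None
wrist [[298.45332466493056, 0.0, 322.1818545462179], [0.0, 298.45332466493056, 197.1364284598553], [0.0, 0.0, 1.0]] -0.047686202119933296 None None [[-3.65250173e-04 -9.47837919e-01 -3.18752485e-01  8.14183623e-02]
 [ 9.99999846e-01 -4.79258810e-04  2.79243489e-04  1.33966686e-03]
 [-4.17442504e-04 -3.18752334e-01  9.47837948e-01 -1.42827090e-01]
 [ 0.00000000e+00  0.00000000e+00  0.00000000e+00  1.00000000e+00]]
```

View pics/scene0.png

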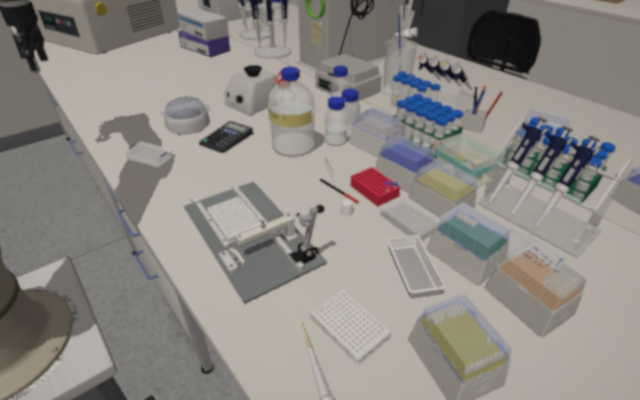

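View pics/top0.png

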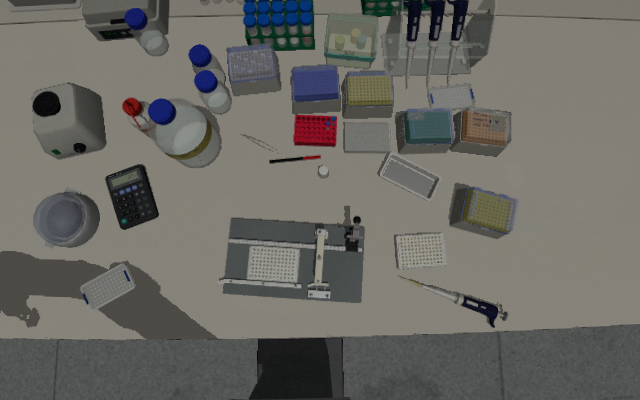

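View pics/wrist0.png

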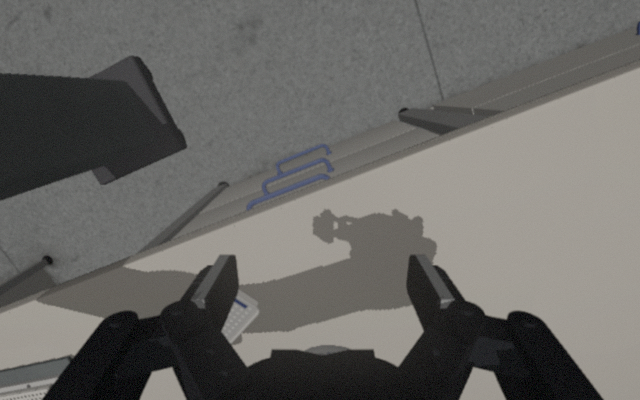

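The track lies near top pixels (225–365, 220–300): the plate is at (274,265), the head at (320,255) and the flag at (352,230). I'll enlarge that area.

```bash
cat > h.py <<'E'
import cv2,numpy as np,pickle
def cam(f):
    R,_=cv2.Rodrigues(np.array(f['rvec'],float)); t=np.array(f['tvec'],float).ravel()
    return R,t
def ray(f,uv):
    d=np.array([f['k1'],0,0,0,0],float)
    p=cv2.undistortPoints(np.array([[uv]],float),np.array(f['K']),d).ravel()
    return np.array([p[0],p[1],1.])
def pix2w(f,uv,z,T=None):
    if T is None:
        R,t=cam(f); o=-R.T@t; d=R.T@ray(f,uv)
    else:
        o=T[:3,3]; d=T[:3,:3]@ray(f,uv)
    return o+d*(z-o[2])/d[2]
def w2pix(f,P,T=None):
    P=np.array(P,float).reshape(-1,3)
    if T is None: R,t=cam(f)
    else: R=T[:3,:3].T; t=-R@T[:3,3]
    return cv2.projectPoints(P,cv2.Rodrigues(R)[0],t,np.array(f['K']),np.array([f['k1'],0,0,0,0],float))[0].reshape(-1,2)
def wT(f,pos,rot):
    A=np.eye(4);A[:3,:3]=rot;A[:3,3]=pos
    return A@np.array(f['hand_eye'])
E
python3 - <<'E'
from h import *
f=pickle.load(open('pics/top0.pkl','rb'))
im=f['img'][200:310,215:375];cv2.imwrite('pics/topc.png',cv2.resize(im,None,fx=5,fy=5,interpolation=cv2.INTER_CUBIC))
f=pickle.load(open('pics/scene0.pkl','rb'))
im=f['img'][170:305,175:335];cv2.imwrite('pics/scenec.png',cv2.resize(im,None,fx=4.4,fy=4.4,interpolation=cv2.INTER_CUBIC))
E
```

```text
(no output)
```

View pics/topc.png

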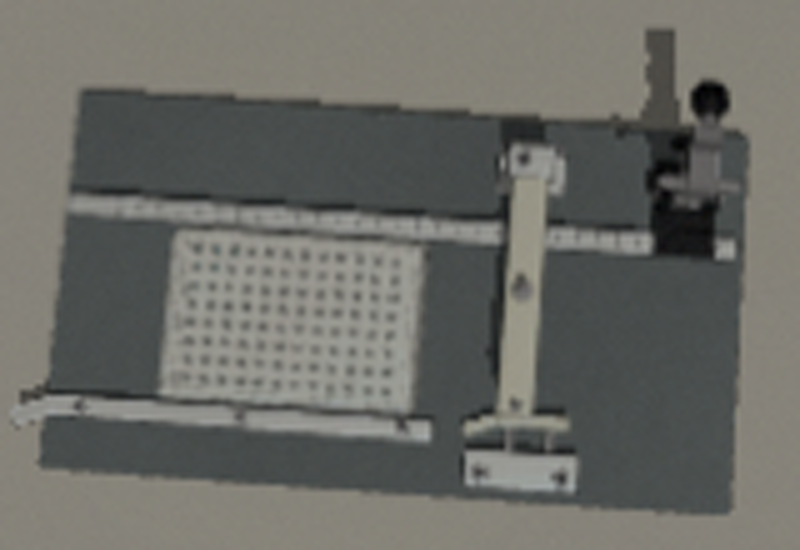

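View pics/scenec.png

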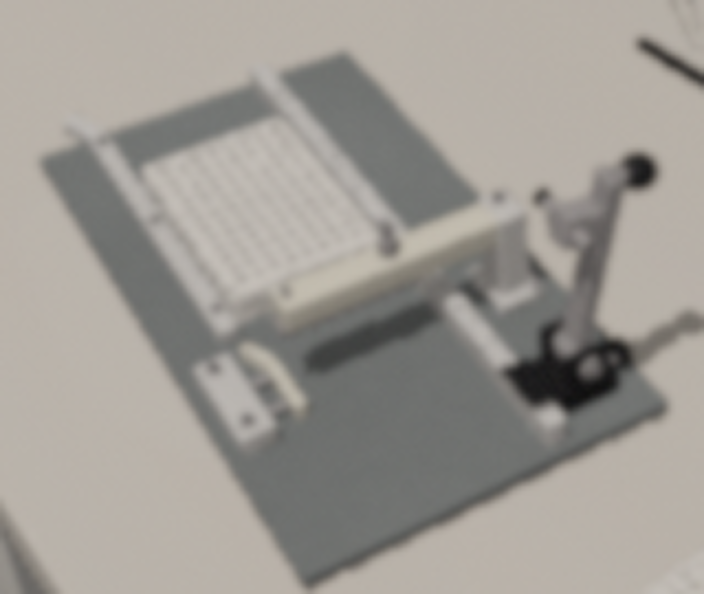

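```bash
python3 - <<'E'
from h import *
f=pickle.load(open('pics/top0.pkl','rb'))
def c(u,v):return (u/5+215-0.4,v/5+200-0.4)
P={}
for n,uv,z in [('dTL',(82,90),.012),('dTR',(748,135),.012),('dBR',(732,513),.012),('dBL',(42,467),.012),
 ('pTL',(175,232),.026),('pTR',(424,248),.026),('pBR',(412,410),.026),('pBL',(162,398),.026),
 ('fL',(70,212),.027),('fR',(735,258),.027),('fLo',(70,194),.027),('fRo',(735,238),.027),('jawblkL',(465,490),.021),('jawblkR',(577,490),.021),('jawL',(467,428),.021),('jawR',(568,428),.021),
 ('headNear',(517,415),.066),('headFarpost',(530,147),.07),('brackL',(655,252),.04),('brackR',(714,257),.04),('knob',(710,98),.128),('g1',(40,400),.021),('gR',(430,425),.021),('blkface',(660,185),.09)]:
    P[n]=pix2w(f,c(*uv),z);print(n,P[n].round(4))
for a,b in [('dTL','dTR'),('dBL','dBR'),('fL','fR'),('pTL','pTR'),('pBL','pBR')]:
    d=P[b]-P[a];print(a,b,np.linalg.norm(d),np.degrees(np.arctan2(d[0],-d[1])))
for a,b in [('pTL','pBL'),('pTR','pBR'),('dTL','dBL'),('dTR','dBR')]:
    d=P[b]-P[a];print(a,b,np.linalg.norm(d),np.degrees(np.arctan2(-d[1],-d[0])))
print(cam(f)[0].T@-cam(f)[1])
E
```

```text
dTL [0.5999 0.1372 0.012 ]
dTR [ 0.5711 -0.2047  0.012 ]
dBR [ 0.3835 -0.19    0.012 ]
dBL [0.4117 0.1524 0.012 ]
pTL [0.5262 0.0853 0.026 ]
pTR [ 0.5163 -0.039   0.026 ]
pBR [ 0.4374 -0.0326  0.026 ]
pBL [0.4451 0.0904 0.026 ]
fL [0.5368 0.1379 0.027 ]
fR [ 0.5085 -0.1941  0.027 ]
fLo [0.5458 0.1381 0.027 ]
fRo [ 0.5184 -0.1945  0.027 ]
jawblkL [ 0.3982 -0.0581  0.021 ]
jawblkR [ 0.3971 -0.1131  0.021 ]
jawL [ 0.4279 -0.0594  0.021 ]
jawR [ 0.427  -0.1092  0.021 ]
headNear [ 0.4364 -0.0845  0.066 ]
headFarpost [ 0.562  -0.0926  0.07  ]
brackL [ 0.5119 -0.1533  0.04  ]
brackR [ 0.5089 -0.1823  0.04  ]
knob [ 0.5777 -0.174   0.128 ]
g1 [0.4447 0.1518 0.021 ]
gR [ 0.4297 -0.0411  0.021 ]
blkface [ 0.5415 -0.1531  0.09  ]
dTL dTR 0.34314524931307155 -4.801913850302798
dBL dBR 0.3435293142189131 -4.7075888861682165
fL fR 0.3331947474281184 -4.8770336622387
pTL pTR 0.12469036885420974 -4.545688066988681
pBL pBR 0.12321465932548929 -3.5918833109972583
pTL pBL 0.08118999010521308 -3.5728851794762466
pTR pBR 0.07912730675080477 -4.628491943348948
dTL dBL 0.1888148878442915 -4.590217614083297
dTR dBR 0.18825115852463986 -4.472830742006963
[ 0.48779111 -0.09128407  0.93995846]
```

```bash
cat >> h.py <<'E'
XH=np.array([np.cos(np.radians(-4.75)),np.sin(np.radians(-4.75)),0]); YH=np.array([-XH[1],XH[0],0])
O=XH*0.4805+YH*(-0.0128)
def t2w(x,y,z): return O+XH*x+YH*y+np.array([0,0,z])
def w2t(p): p=np.asarray(p); d=p-O; return np.array([d@XH,d@YH,p[2]])
RD=np.column_stack([-XH,YH,[0,0,-1]])
def tri(obs):
    A=[];b=[]
    for f,uv,T in obs:
        if T is None: R,t=cam(f);o=-R.T@t;d=R.T@ray(f,uv)
        else: o=T[:3,3];d=T[:3,:3]@ray(f,uv)
        d=d/np.linalg.norm(d);M=np.eye(3)-np.outer(d,d);A.append(M);b.append(M@o)
    p=np.linalg.solve(sum(A),sum(b)); return p,[np.linalg.norm(M@p-q) for M,q in zip(A,b)]
E
python3 - <<'E'
from h import *
ft=pickle.load(open('pics/top0.pkl','rb'));fs=pickle.load(open('pics/scene0.pkl','rb'))
c=lambda u,v:(u/5+215-.4,v/5+200-.4); s=lambda u,v:(u/4.4+175-.4,v/4.4+170-.4)
for n,a,b in [('knob',(710,98),(638,170)),('deckBR',(732,513),(307,583)),('deckTR',(748,135),(665,407)),('fenceEnd',(735,258),(545,412))]:
    p,e=tri([(ft,c(*a),None),(fs,s(*b),None)]);print(n,p.round(4),(w2t(p)*1000).round(1),e)
from rig import bot,optics
print(t2w(74,-112,0))
p=t2w(0.140,-0.06,0.29); print(p,bot.solve_ik(p,RD))
bot.movep(p,RD)
st=bot.get_state();f=optics.grab_frame('wrist');f['pos']=st['eef_pos'];f['rot']=st['tcp_rot']
pickle.dump(f,open('pics/w1.pkl','wb'));cv2.imwrite('pics/w1.png',f['img']);print(st['clock'],st['q'],st['force'])
E
```

```text
knob [ 0.5778 -0.174   0.1268] [ 109.7 -112.8  126.8] [np.float64(9.603615222998426e-05), np.float64(9.603615223021438e-05)]
deckBR [ 0.3831 -0.1906  0.0073] [ -82.9 -145.4    7.3] [np.float64(0.00021104153648140113), np.float64(0.00021104153648136405)]
deckTR [ 0.5709 -0.2051  0.0044] [ 105.5 -144.3    4.4] [np.float64(0.001036619019059005), np.float64(0.0010366190190588518)]
fenceEnd [ 0.5084 -0.1935  0.0327] [  42.2 -137.9   32.7] [np.float64(7.18556077380772e-05), np.float64(7.185560773793064e-05)]
[  64.94911772 -117.79568902    0.        ]
[ 0.61234046 -0.12393246  0.29      ] [ -3.42624638  24.35338031  13.9908581  102.33132608  -7.06382276
  54.16448513  98.76192136]
3.1917 [ -3.47979728  24.36474253  13.95344164 102.32503587  -7.06715618
  54.16269934  98.74967467] [ 0.93818595  0.65903387 -0.79965436]
```

View pics/w1.png

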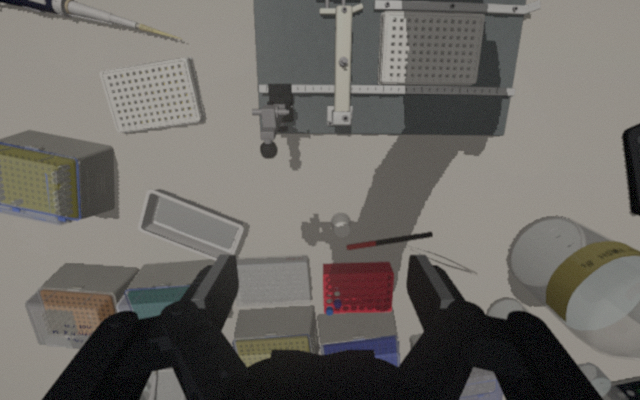

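```bash
python3 - <<'E'
from h import *
f=pickle.load(open('pics/w1.pkl','rb'))
cv2.imwrite('pics/w1c.png',cv2.resize(f['img'][0:180,240:400],None,fx=3.3,fy=3.3,interpolation=cv2.INTER_CUBIC)[:, :])
cv2.imwrite('pics/w1c.png',cv2.resize(f['img'][70:170,245:385],None,fx=5.5,fy=5.5,interpolation=cv2.INTER_CUBIC))
E
```

```text
(no output)
```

View pics/w1c.png

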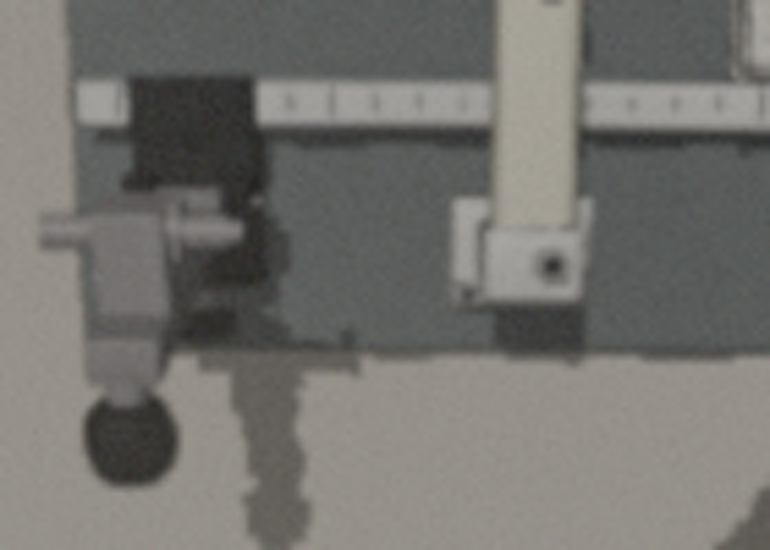

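```bash
python3 - <<'E'
from h import *
ft=pickle.load(open('pics/top0.pkl','rb'));fs=pickle.load(open('pics/scene0.pkl','rb'));fw=pickle.load(open('pics/w1.pkl','rb'))
T=wT(fw,fw['pos'],fw['rot'])
c=lambda u,v:(u/5+215-.4,v/5+200-.4); s=lambda u,v:(u/4.4+175-.4,v/4.4+170-.4);w=lambda u,v:(u/5.5+245-.4,v/5.5+70-.4)
p,e=tri([(ft,c(710,98),None),(fs,s(638,170),None),(fw,w(131,438),T)]);print('knob',(w2t(p)*1000).round(1),e)
for n,a,z in [('fenceInR',(76,82),.027),('fenceInL',(770,88),.027),('fOutR',(76,124),.027),('deckedge',(74,330),.012),('postR',(490,300),.07),('brR',(133,77),.046),('brL',(250,80),.046),('tip',(242,230),.105),('scrEnd',(40,230),.105),('headedgeL',(580,130),.066),('headedgeR',(497,130),.066)]:
    print(n,(w2t(pix2w(fw,w(*a),z,T))*1000).round(1))
for x,y,z in [(110,-113,127),(121,-113,123),(112,-113,128)]:
    P=t2w(x/1e3,y/1e3,z/1e3); print((x,y,z),w2pix(ft,P),w2pix(fs,P),w2pix(fw,P,T))
print(c(710,98),s(638,170),w(131,438))
E
```

```text
knob [ 109.8 -112.9  126.9] [np.float64(9.376256239237326e-05), np.float64(0.0002595427504504931), np.float64(0.0003264998098327191)]
fenceInR [  43.2 -139.6   27. ]
fenceInL [44.4 22.4 27. ]
fOutR [  52.6 -140.2   27. ]
deckedge [ 101.8 -146.7   12. ]
postR [ 89.6 -44.1  70. ]
brR [  43. -123.   46.]
brL [ 43.7 -97.   46. ]
tip [ 73.4 -93.5 105. ]
scrEnd [  73.3 -132.6  105. ]
headedgeL [ 54.5 -25.3  66. ]
headedgeR [ 54.6 -42.9  66. ]
(110, -113, 127) [[356.6859791  219.09472888]] [[319.83693754 208.13473796]] [[268.50658335 149.19273512]]
(121, -113, 123) [[356.75216554 214.4833191 ]] [[324.44480329 207.75081833]] [[269.71681034 158.98474473]]
(112, -113, 128) [[356.77328923 218.16358564]] [[320.68358732 207.3845182 ]] [[268.44553241 151.29586097]]
(356.6, 219.2) (319.6, 208.23636363636362) (268.41818181818184, 149.23636363636362)
```

```bash
sed -i 's/-4.75/-4.85/g' h.py; python3 - <<'E'
from h import *
from rig import bot,optics
import math
bot.command_gripper(0.0)
Y=-.113;w=.011
bot.move_linear(t2w(.150,Y,.17),RD,vel=.2)
bot.move_linear(t2w(.150,Y,.118),vel=.1)
r=bot.move_linear(t2w(.128,Y,.118),vel=.05,until_force=4);print(r,w2t(bot.get_state()['eef_pos']))
for ph in [8,0,-10,-20,-30,-40,-50,-60,-70,-80,-86]:
    p=math.radians(ph);b=np.array([math.sin(p),math.cos(p)]);n=np.array([math.cos(p),-math.sin(p)])
    F=np.array([.074,.038])+.096*b+.023*n
    x=F[0]+w*math.cos(p); z=F[1]-.008*min(1,max(0,(ph+30)/38))
    r=bot.move_linear(t2w(x,Y,z),vel=.1)
    s=bot.get_state();print(ph,w2t(s['eef_pos']).round(4),s['force'].round(1))
r=bot.move_linear(t2w(-.022,Y,.050),vel=.02,until_force=7)
s=bot.get_state();print(r,w2t(s['eef_pos']).round(4),s['force'].round(1),s['clock'])
E
```

```text
False [ 0.127954   -0.11300144  0.11822468]
8 [ 0.1207 -0.1131  0.1221] [-0.5  0.7  0. ]
0 [ 0.1077 -0.1131  0.128 ] [0.9 0.1 0.2]
-10 [ 0.0908 -0.1131  0.1325] [ 0.2  0.7 -0.5]
-20 [ 0.0732 -0.113   0.134 ] [ 0.6 -0.7  0.7]
-30 [ 0.0557 -0.113   0.1327] [ 0.7 -0.1 -0.2]
-40 [ 0.0385 -0.113   0.1263] [0.3 0.2 1. ]
-50 [ 0.0225 -0.113   0.1173] [ 1.4 -0.9 -0.1]
-60 [ 0.0082 -0.113   0.106 ] [ 0.4  0.4 -0.5]
-70 [-0.0043 -0.113   0.0925] [0.2 0.2 0.3]
-80 [-0.0143 -0.1131  0.0775] [ 0.5 -0.  -0.4]
-86 [-0.0192 -0.113   0.0678] [0.8 0.7 0.3]
True [-0.0202 -0.113   0.0606] [-0.7  0.7 14.6] 10.025
```

Contact came at z = 60.6 mm, against an expected knob top of 61 mm, so the flag should be down. I'll check with a picture.

```bash
python3 - <<'E'
from h import *
from rig import bot,optics
s=bot.get_state();p=s['eef_pos'].copy();p[2]+=.1
bot.move_linear(p,vel=.2)
bot.move_linear(t2w(.09,-.02,.25),RD,vel=.25)
st=bot.get_state();f=optics.grab_frame('wrist');f['pos']=st['eef_pos'];f['rot']=st['tcp_rot']
pickle.dump(f,open('pics/w2.pkl','wb'));cv2.imwrite('pics/w2.png',cv2.resize(f['img'][0:260,120:520],None,fx=2,fy=2,interpolation=cv2.INTER_CUBIC));print(st['clock'])
f=optics.grab_frame('top');pickle.dump(f,open('pics/top2.pkl','wb'))
f=optics.grab_frame('scene');cv2.imwrite('pics/s2.png',cv2.resize(f['img'][170:305,175:335],None,fx=4.4,fy=4.4,interpolation=cv2.INTER_CUBIC))
pickle.dump(f,open('pics/s2.pkl','wb'))
E
```

```text
11.5
```

View pics/w2.png

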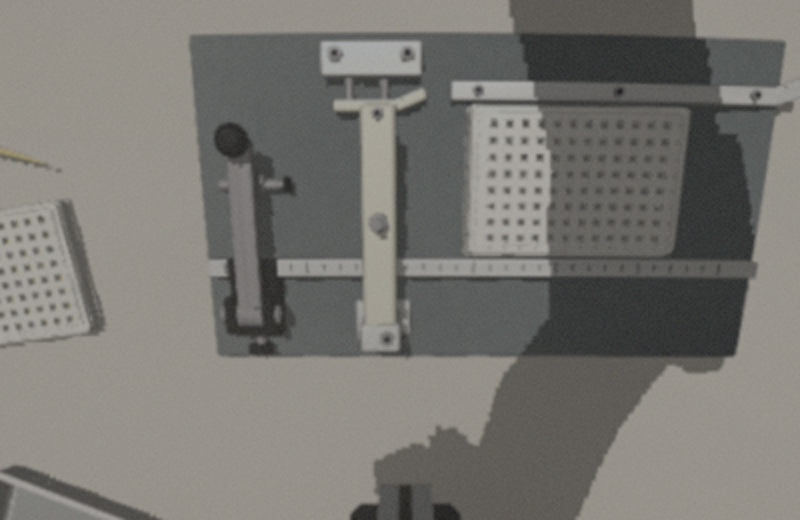

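View pics/s2.png

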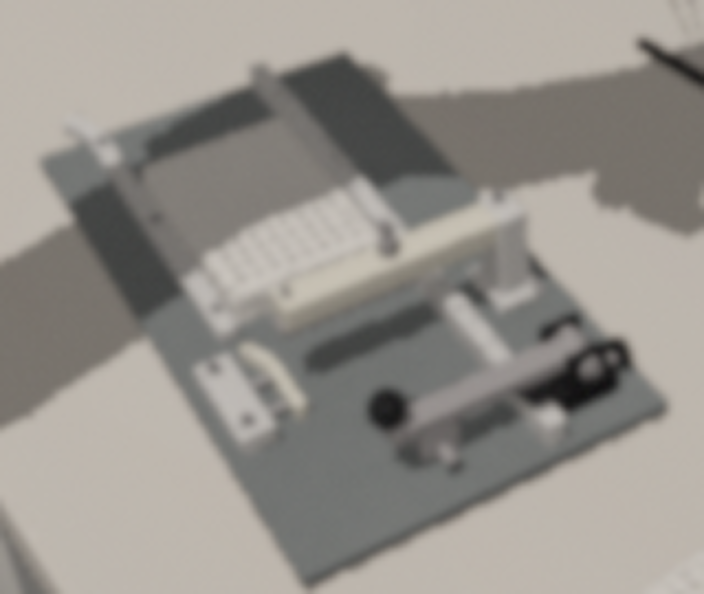

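The flag now lies across the track, with the tip at view (288,184), the knob at (231,140), and the plate rear edge running (690,108)–(675,253).

```bash
python3 - <<'E'
from h import *
fw=pickle.load(open('pics/w2.pkl','rb'));T=wT(fw,fw['pos'],fw['rot'])
w=lambda u,v:(u/2+120-.25,v/2-.25)
for n,a,z in [('knobtop',(231,138),.06),('tip end',(292,184),.0205),('fenceIn-',(210,261),.027),('fenceIn+',(756,262),.027),('pFrontNear',(471,104),.026),('pFrontFar',(464,253),.026),('pRearNear',(690,108),.026),('pRearFar',(675,255),.026),('guide in end',(452,101),.021),('jaw L',(335,108),.021),('jaw R',(425,92),.021),('deckBR',(191,37),.012),('deckTR',(219,355),.012),('deckTL',(737,355),.012)]:
    print(n,(w2t(pix2w(fw,w(*a),z,T))*1000).round(1))
E
```

```text
knobtop [ -22.1 -109.7   60. ]
tip end [  0.2 -86.3  20.5]
fenceIn- [  44.  -137.3   27. ]
fenceIn+ [ 44.1 194.6  27. ]
pFrontNear [-42.4  17.5  26. ]
pFrontFar [39.9 15.7 26. ]
pRearNear [-41.8 142.2  26. ]
pRearFar [ 40.5 143.9  26. ]
guide in end [-44.6   7.2  21. ]
jaw L [-41.1 -59.4  21. ]
jaw R [-49.3  -8.2  21. ]
deckBR [ -81.  -141.5   12. ]
deckTR [ 106.4 -142.3   12. ]
deckTL [106.6 201.3  12. ]
```

```bash
cat >> h.py <<'E'
def rf(bot,n=6):
    F=[]
    for i in range(n):
        bot.dwell(0.02);F.append(bot.get_state()['force'])
    return (np.mean(F,0)@np.column_stack([XH,YH,[0,0,1]])).round(2)
E
python3 - <<'E'
from h import *
from rig import bot,optics
bot.move_linear(t2w(.005,.178,.16),RD,vel=.3)
bot.move_linear(t2w(.005,.178,.0165),vel=.15)
print('free',rf(bot,8),bot.get_state()['clock'])
r=bot.move_linear(t2w(.005,.150,.0165),vel=.03,until_force=1.8);print(r,(w2t(bot.get_state()['eef_pos'])*1e3).round(1),rf(bot))
y=w2t(bot.get_state()['eef_pos'])[1]
for yy in [.145,.135,.125,.115]:
    if yy<y:
        r=bot.move_linear(t2w(.005,yy,.0165),vel=.05,until_force=12)
        print(r,(w2t(bot.get_state()['eef_pos'])*1e3).round(1),rf(bot,4))
        if r:break
st=bot.get_state();print(st['clock'])
f=optics.grab_frame('top');pickle.dump(f,open('pics/top3.pkl','wb'))
cv2.imwrite('pics/top3.png',cv2.resize(f['img'][200:310,215:375],None,fx=5,fy=5,interpolation=cv2.INTER_CUBIC))
f=optics.grab_frame('scene');cv2.imwrite('pics/s3.png',cv2.resize(f['img'][170:305,175:335],None,fx=4.4,fy=4.4,interpolation=cv2.INTER_CUBIC))
E
```

```text
free [-0.14  0.06 -0.1 ] 13.8167
False [  5.  150.1  16.5] [-0.14  0.02 -0.15]
False [  5.  144.6  16.5] [-0.32  0.06  0.23]
False [  5.  134.4  16.5] [ 0.24  0.08 -0.2 ]
False [  4.9 124.4  16.5] [ 0.15  0.31 -0.04]
False [  4.9 114.4  16.5] [0.1  0.14 0.07]
16.5667
```

View pics/top3.png

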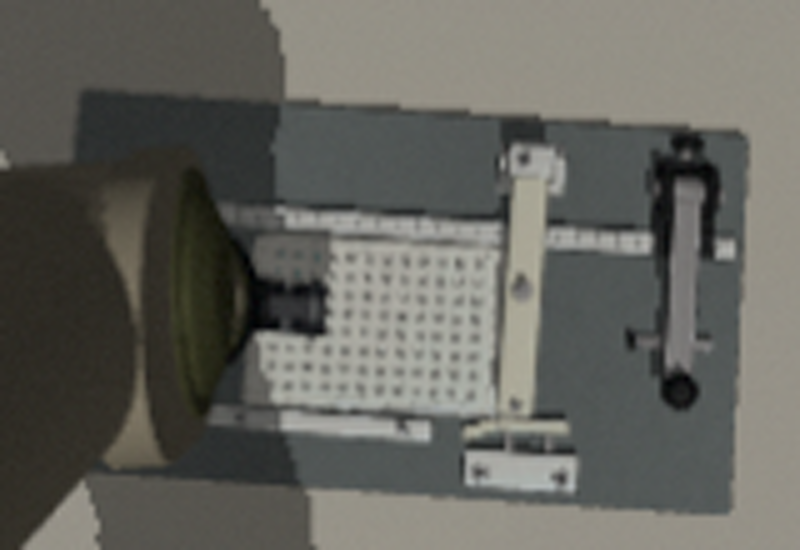

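View pics/s3.png

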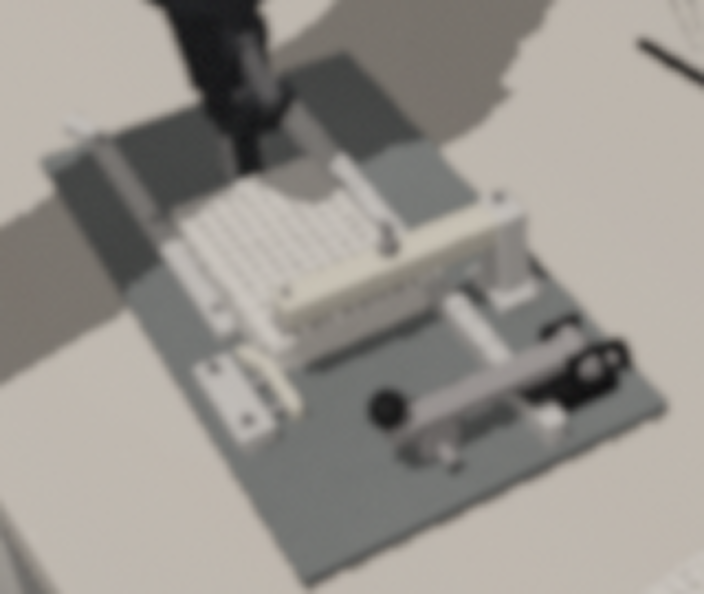

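```bash
python3 - <<'E'
from h import *
from rig import bot,optics
for yy in [.109,.103,.097,.091,.085,.079,.073,.067,.061,.057,.054]:
    r=bot.move_linear(t2w(.005,yy,.0165),vel=.03,until_force=9)
    print(r,(w2t(bot.get_state()['eef_pos'])*1e3).round(1),rf(bot,3))
    if r:break
st=bot.get_state();print(st['clock'])
f=optics.grab_frame('top');pickle.dump(f,open('pics/top4.pkl','wb'))
cv2.imwrite('pics/top4.png',cv2.resize(f['img'][200:310,215:375],None,fx=5,fy=5,interpolation=cv2.INTER_CUBIC))
E
```

```text
False [  5.1 108.7  16.5] [0.62 0.8  0.35]
False [  5.  102.6  16.6] [0.6  0.65 0.45]
False [ 5.  96.6 16.5] [0.25 0.97 0.18]
False [ 4.9 90.6 16.5] [0.36 0.33 0.01]
False [ 4.9 84.5 16.5] [0.39 0.4  0.47]
False [ 4.9 78.5 16.5] [0.19 0.74 0.58]
False [ 4.9 72.6 16.5] [-0.54  0.17  0.2 ]
False [ 4.9 66.6 16.5] [ 0.06 -0.03 -0.09]
False [ 4.8 60.7 16.5] [-0.74  0.25 -0.34]
False [ 4.9 56.7 16.5] [-0.57  1.63 -0.37]
False [ 4.9 53.8 16.5] [-1.49  1.66 -0.11]
20.9
```

View pics/top4.png

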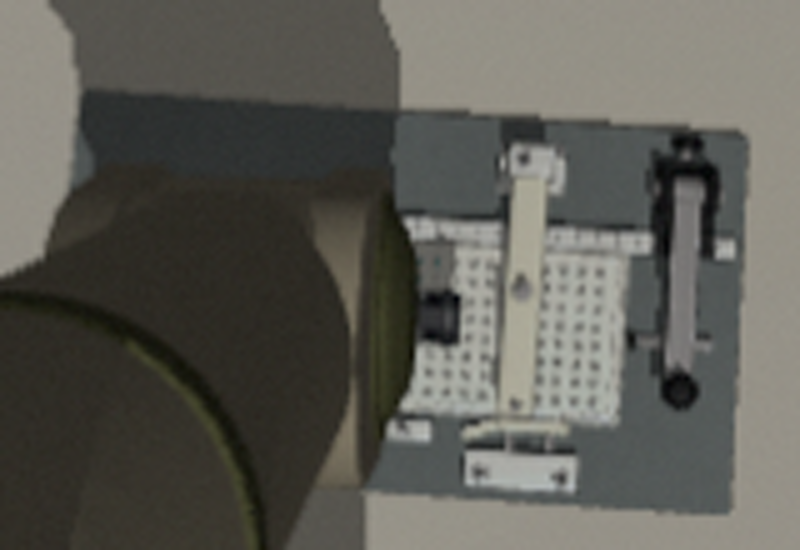

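```bash
python3 - <<'E'
from h import *
from rig import bot,optics
yy=.0538
for i in range(20):
    yy-=.0005
    r=bot.move_linear(t2w(.005,yy,.0165),vel=.005,until_force=4.5)
    F=rf(bot,5);print(r,round(yy*1e3,2),(w2t(bot.get_state()['eef_pos'])*1e3).round(2)[1],F)
    if F[1]>6: break
print(bot.get_state()['clock'])
E
```

```text
False 53.3 53.48 [-1.63  3.28  0.2 ]
False 52.8 52.89 [-1.77  4.26 -0.25]
False 52.3 52.3 [-1.97  4.11 -0.5 ]
False 51.8 51.74 [-2.11  4.18 -0.47]
False 51.3 51.37 [-2.09  4.53 -0.09]
False 50.8 50.99 [-1.82  5.36 -0.2 ]
False 50.3 50.68 [-2.54  5.34 -0.09]
False 49.8 50.33 [-2.64  6.76 -0.07]
23.6583
```

```bash
python3 - <<'E'
from h import *
from rig import bot,optics
yy=.0498
for i in range(10):
    yy-=.0003
    r=bot.move_linear(t2w(.005,yy,.0165),vel=.005,until_force=4)
    F=rf(bot,8);print(r,round(yy*1e3,2),(w2t(bot.get_state()['eef_pos'])*1e3).round(2)[1],F)
    if F[1]>9.3: break
print(bot.get_state()['clock'])
E
```

```text
False 49.5 50.18 [-2.2   6.88 -0.28]
False 49.2 49.99 [-2.55  7.29 -0.2 ]
False 48.9 49.79 [-2.52  7.84 -0.04]
False 48.6 49.58 [-2.57  8.33 -0.28]
False 48.3 49.41 [-2.89  8.37  0.29]
False 48.0 49.25 [-2.77  9.14  0.07]
False 47.7 49.23 [-3.02 10.12  0.44]
26.3417
```

```bash
python3 - <<'E'
from h import *
from rig import bot,optics
bot.move_linear(t2w(.005,.0475,.0165),vel=.005)
for i in range(6):
    F=rf(bot,8);print((w2t(bot.get_state()['eef_pos'])*1e3).round(2)[1],F)
f=optics.grab_frame('top');pickle.dump(f,open('pics/top5.pkl','wb'))
cv2.imwrite('pics/top5.png',cv2.resize(f['img'][200:310,215:375],None,fx=5,fy=5,interpolation=cv2.INTER_CUBIC))
f=optics.grab_frame('scene');cv2.imwrite('pics/s5.png',cv2.resize(f['img'][170:305,175:335],None,fx=4.4,fy=4.4,interpolation=cv2.INTER_CUBIC))
print(bot.get_state()['clock'])
E
```

```text
49.19 [-2.78 10.6   0.05]
49.19 [-3.06 10.88  0.2 ]
49.2 [-2.92 10.93 -0.02]
49.18 [-2.82 11.04 -0.16]
49.17 [-2.89 10.55 -0.2 ]
49.18 [-2.920e+00  1.089e+01 -1.000e-02]
27.4917
```

View pics/top5.png

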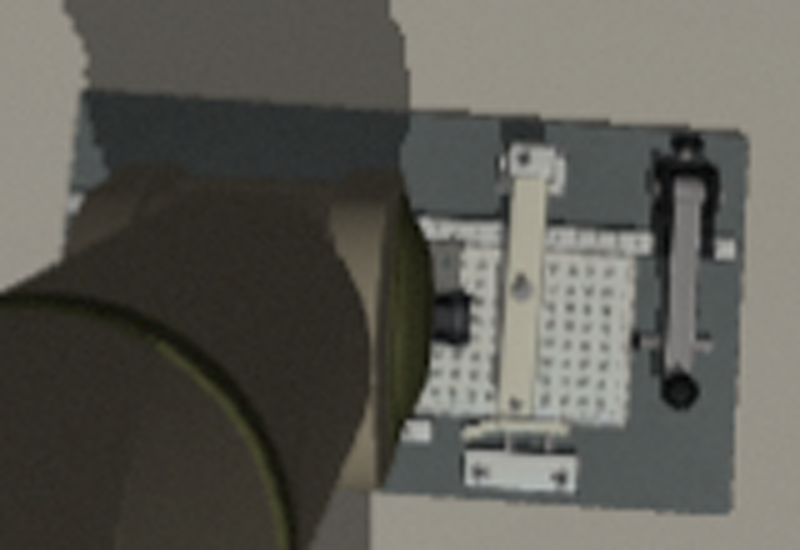

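View pics/s5.png

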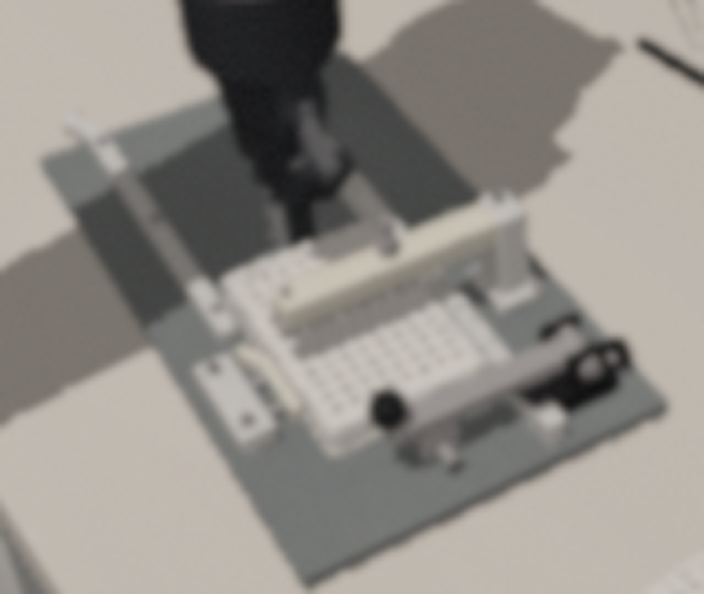

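```bash
python3 - <<'E'
from h import *
from rig import bot,optics
for yy in [.0485,.0495,.0505,.0515,.053]:
    bot.move_linear(t2w(.005,yy,.0165),vel=.01);print((w2t(bot.get_state()['eef_pos'])*1e3).round(2)[1],rf(bot,4))
bot.move_linear(t2w(.005,.090,.0165),vel=.1)
bot.move_linear(t2w(.005,.100,.16),vel=.25)
bot.move_linear(t2w(.09,.04,.25),RD,vel=.25)
st=bot.get_state();f=optics.grab_frame('wrist');f['pos']=st['eef_pos'];f['rot']=st['tcp_rot']
pickle.dump(f,open('pics/w6.pkl','wb'));cv2.imwrite('pics/w6.png',cv2.resize(f['img'][0:200,160:480],None,fx=2.5,fy=2.5,interpolation=cv2.INTER_CUBIC));print(st['clock'])
f=optics.grab_frame('top');pickle.dump(f,open('pics/top6.pkl','wb'))
cv2.imwrite('pics/top6.png',cv2.resize(f['img'][200:310,215:375],None,fx=5,fy=5,interpolation=cv2.INTER_CUBIC))
E
```

```text
49.36 [-2.89  7.33 -0.15]
49.56 [-1.45  4.41 -0.27]
50.05 [-0.34  1.41  0.27]
51.27 [ 0.34  0.05 -0.41]
53.05 [ 0.12 -0.16 -0.03]
31.0667
```

View pics/w6.png

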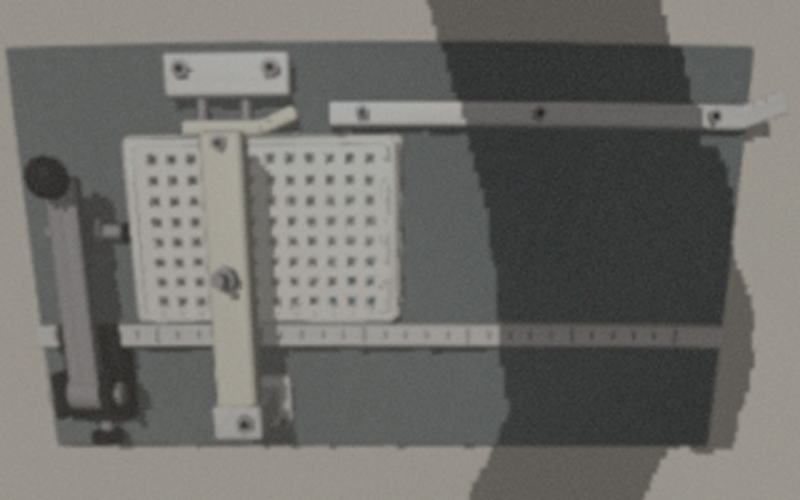

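View pics/top6.png

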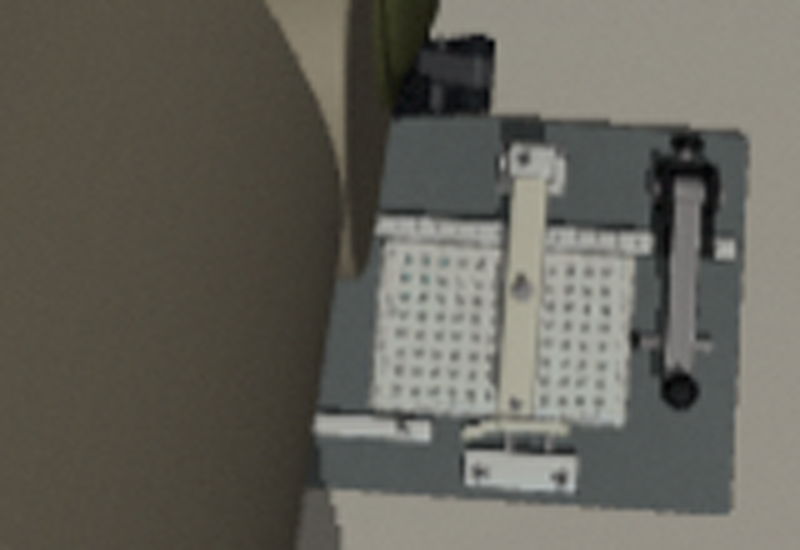

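The plate's far edge, from view (145,321) to (398,320), runs parallel to the fence edge at about row 325. Its front face meets the tip at about (128,233). Nothing else has moved, so I'm handing in.

```bash
python3 - <<'E'
from h import *
from rig import bot,optics
fw=pickle.load(open('pics/w6.pkl','rb'));T=wT(fw,fw['pos'],fw['rot'])
w=lambda u,v:(u/2.5+160-.3,v/2.5-.3)
for n,a,z in [('rearFar',(398,320),.026),('frontFar',(147,321),.026),('fence-',(45,326),.027),('fence+',(720,326),.027),('tip',(128,233),.0205),('frontmid',(131,233),.0205)]:
    print(n,(w2t(pix2w(fw,w(*a),z,T))*1000).round(1))
bot.job_done()
E
```

```text
rearFar [41.4 37.6 26. ]
frontFar [ 41.4 -83.5  26. ]
fence- [  43.2 -133.5   27. ]
fence+ [ 43.5 193.3  27. ]
tip [  0.7 -90.4  20.5]
frontmid [  0.7 -89.   20.5]
the job is handed in; nothing more can be done
```

The flag is fully down and the plate sits against the stop and along the fence. I handed the job in at about 31 s, with the arm clear of everything.

- **Flag:** I swung it down with closed fingers and pressed until it hit its end stop. The fingers stopped 60.6 mm above the bench, against about 61 mm expected for the knob's top. That press was meant to stop at about 7 N but peaked at about 15 N on the wrist. The pictures show the flag level across the track.
- **Seating the plate:** Drag past the jaw was about 4.2 N. The push then rose over about 2.1 mm as the tip was pressed in, and after that the plate stopped moving. I held about 10.8 N total for about 1 s, which puts roughly 6.5 N on the tip, below its 12 N limit. The split assumes the drag stayed at 4.2 N.
- **Last checks:** The far edge of the plate's top is parallel to the fence, about 2 mm inside it front and rear. The top also measured about 2 mm smaller per side than the plate's stated size before the push, so this fits the plate touching the fence. Its front face is within about 1.5 mm of the tip in the picture, which is the limit of the calibration.
- **Less certain:** As I backed off, the sprung tip pushed the plate back by up to about 0.9 mm. It still appears to rest on the tip, but the tip is probably no longer fully pressed in.
- **Other items:** I touched nothing else, and the other plate, cup and forceps were clear of every move. I did not measure their positions again at the end.

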